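# Sort broken blocks out of a parts tray and stack the next tray

## Robot

A 6-joint arm with a two-finger parallel gripper is mounted at the origin on the work surface. World frame = base frame: x ahead of the robot, y to its left, z up, the work surface at z = 0. Lengths are in m, angles in rad, forces in N, time in s.
With the tool pointing down it reaches from about 0.35 to 0.975 m from the base axis. Payload 4.9 kg.
Tool frame: the origin (TCP) lies on the centre line of the jaws, within the pads' length; the fingertips stand 25 mm ahead of it and the grasp point (between the pads) lies 6 mm ahead of it; z points along the fingers, y is the line along which they close (so a half turn about z gives the same grasp; the last joint's range is limited). The gripper opens to 85 mm and grips with 20 to 120 N. Pads are 22 mm wide; open, the fingers measure 114 mm over their backs; the gripper's body (76 mm by 85 mm) begins 54 mm behind the grasp point. The pads swing forward as they close: fully open they stand 13 mm farther back than shut.
Start: joints at [-1.272, 0.053, 1.613, -0, 1.476, -0.119], TCP at [0.254, -0.571, 0.22] pointing down, gripper open.
Joint ranges: [-3.01, 3.01], [-1.01, 2.22], [0.06, 2.58], [-1.02, 4.17], [0.09, 2.62], [-3.14, 3.14]. Speed limits (rad/s): [2.57, 2.57, 3.14, 3.14, 3.14, 3.14].

## Interface

Orientations are given as a unit quaternion [w, x, y, z].
In Python, from plant import state, grab_frame, get_calibration, job gives the robot as it stands. The module is installed in compiled form; this text tells all that it offers.
- The arm moves only by the tool move_arm, never from a script. Its argument "targets" is a list that holds one entry, the list of rows, each a list of 5 numbers: the opening in per cent of the stroke, from 0 (shut) to 100 (fully open), then the shift along the tool's x, y, z as a fraction of full scale, then the turn about the tool's z as a fraction of full scale. A call has 1 to 5 rows; each row shifts and turns the commanded pose from where the row before left it, along the tool's axes as they then stand; what a row does not reach is not made up. Full scale, the value 1, is 0.6 m for a shift and 6 degrees for a turn. A row lasts 1/12 s, in which the tool goes at most 41.7 mm and 7.16 degrees, less where a joint would pass 70% of its speed; a pose out of reach is approached as far as the arm can. A call with a number of a shift or a turn outside -1 to 1 is refused whole. A call with a gripper value outside its range is refused whole. The fingers move at their own pace and stop on an object; the grip force is fixed at half the most. Time passes only in rows, so rows that do not move let the fingers close. It gives the time, the measured TCP pose, the force, the opening and the grip force at its end, in the units of the state.
- state(): the state, without advancing time (a new reading comes with each control period).
- grab_frame(name): name is "side" or "top" or "wrist"; returns the picture (400x640x3 uint8, red, green, blue); there is no depth.
- get_calibration(name): a dict with "vertical_fov" (degrees; the focal length in pixels is half the picture's height over the tangent of half this angle, whatever the lens; pixels are square), "cx", "cy" (the principal point, pixels), "dist_coeffs" ([k1, k2, p1, p2, k3] as OpenCV has them; the pictures are not rectified), "R" (3x3) and "t" (3): a world point X has camera coordinates R X + t. Camera axes: x right, y down, z forward; pixel columns grow to the right and rows downward; lengths in m; the calibration is good to about 2 mm. A picture is of the moment at which its call begins: read the wrist's pose just before it. get_calibration takes no time and is no camera call; for the wrist camera it gives the pose at the moment of the call.
- job.job_done(): hands the job in; it is judged then, once.
The state is a dict: "time": time; "joint_pos": joint angles; "joint_vel": joint speeds; "joint_efforts": joint torques, N m; "tool_pos": TCP position; "tool_rot": TCP orientation; "contact_force": force on the tool from outside, world axes, zero at the start; "ft_torque": the same for the moment, N m; "gripper_width": opening from 0.0 (shut) to 1.0 (fully open); "grasp_force": force on a finger pad.
Only numpy, scipy, OpenCV 4.12 (cv2) and the standard library are available. Lean on these libraries where they do the work, as an engineer would, in place of code of your own. Each camera call takes 0.05 s, during which the arm holds its last target. There are 200 camera calls.

## Task

Two of the four machined aluminium blocks in the lower parts tray are rejects, each with a corner broken out: slide each one along its lane, without lifting it, out of the open end so that it drops into the reject bin, and leave the two whole blocks lying where they are. Then pick up the empty spare tray by its middle rib and lower it onto the lower tray until its four corner pins are fully home in the sockets, and let go; do not drop it. Leave the tape roll, the file and the drill alone.

Things in the scene. Friction and masses are not known exactly. Their poses are not given: they have to be found in the camera images.
- lower_tray: Grey plastic tray, 246 mm (x) by 170 mm (y), fixed on a steel stand. Origin: its centre, at bench level; z up. Its 4 mm floor's top is at z = 64 mm. Four lanes run along y, centred at x = -74.5, -28.5, 28.5, 74.5 mm, 43 mm wide between ribs 6 mm high; a 6 mm high wall closes their +y ends at y = 85 mm. A middle rib (x = 0, along y) is 14 mm thick, 110 mm long, 38 mm high above the floor.
- lane_exit (a point): Middle of the lower tray's edge at the open (-y) ends of its lanes, at floor height: tray frame (0, -85, 64) mm. Blocks pushed along the tray's -y past this edge fall into the reject bin.
- socket (a point): Mouth of one of the lower tray's four sockets, at its (111, 73, 104) mm; the others at x = +-111, y = +-73 mm. Each is a square hole, 12 x 12 mm, 16 mm deep, bevelled mouth, in the top of a corner post 24 x 24 mm that rises 40 mm above the tray's floor.
- stack_seat (a point): Where the spare tray's origin lies once it is fully home on the lower tray, (0, 0, 92) mm in the lower tray's frame. Either way round (half turn) will do; the spare tray's floor then rests on the lower tray's post tops.
- spare_tray: Empty loose tray shaped like the lower one (246 mm along its x, 170 along its y; same lanes, posts, middle rib), about 0.45 kg, standing on the bench on four steel pins. Origin: its centre, at pin-tip level; z up. Floor underside at z = 12 mm, floor top 16 mm, post tops 56 mm.
- rib_top (a point): Middle of the top of the spare tray's lifting rib, over its centre of mass, 54 mm above its origin. The rib runs along the tray's y: 14 mm thick (x), 110 mm long, 38 mm high above the tray's floor, with 43 mm of clear lane on each side.
- pin_tip (a point): Tip of one of the spare tray's four pins, at its (111, 73, 0) mm; the others at x = +-111, y = +-73 mm. Steel, tapered: 12 mm long, 9 mm thick, 4.4 mm at the tip.
- reject_bin: Open bare steel bin, fixed to the bench, 250 mm (its x) by 130 mm (its y), walls 3 mm, standing beside the open end of the lower tray's lanes, 2 mm from the tray's edge and turned with it. The wall next to the tray (+y) is 50 mm high with a 45 degree chute plate from its top down to the bin floor; the other three are 80 mm. Origin: centre of its underside; z up.
- reject_a: The first reject: aluminium block 36 x 48 x 22 mm (x, y, z), about 80 g, L-shaped from above: one quarter of it, the +x,-y corner (18 x 24 mm, full height), is broken out. Lies in a lane of the lower tray, length along the lane, missing corner towards the open end. Origin: centre of the underside of its full 36 x 48 mm outline; z up.
- reject_b: The second reject: aluminium block 36 x 48 x 22 mm (x, y, z), about 80 g, L-shaped from above: one quarter of it, the +x,-y corner (18 x 24 mm, full height), is broken out. Lies in a lane of the lower tray, length along the lane, missing corner towards the open end. Origin: centre of the underside of its full 36 x 48 mm outline; z up.
- whole_a: The first good, whole aluminium block, a plain rectangle 36 x 48 x 22 mm (x, y, z), about 100 g, lying in a lane of the lower tray with its 48 mm length along the lane. Origin: centre of its underside; z up.
- whole_b: The second good, whole aluminium block, a plain rectangle 36 x 48 x 22 mm (x, y, z), about 100 g, lying in a lane of the lower tray with its 48 mm length along the lane. Origin: centre of its underside; z up.
- tape_roll: Bystander: loose roll of masking tape lying flat, 90 mm across, 36 mm high, hole 76 mm. Origin: centre of its underside.
- file: Bystander: flat steel file with a blue handle, loose, 300 mm long along its y (handle to -y), about 20 mm high. Origin: on its underside, 20 mm to the handle's side of its middle.
- drill: Bystander: red cordless drill standing loose on its black battery foot (75 x 130 mm), about 200 mm high, its chuck pointing to its -y. Origin: centre of the foot's underside.
Things that resemble listed ones, but are neither listed nor needed, are in the scene too. What is shaped like the whole_a but purple is not meant.

How it is judged:
By the outcome, as a careful person would: the job done as asked, in the order asked, and still so for the second after the job is handed in, with the robot touching nothing.
It also fails if it takes over 61 s, if anything falls off the work surface, if the arm or the gripper's body presses on something with over 40 N, if the wrist force passes 120 N, or if a joint passes its speed limit or range.

## Working session

There is one attempt and no reset: what is moved stays moved. The work goes in short steps, Python scripts to look and compute and a tool call to move; the robot and the scene stay as the last step left them, time stands still between calls to the robot, and variables do not carry over. Pictures are saved under pics/ and viewed, at most 10 in all, crops included, and the job is handed in when it is done.

Besides the shell and the picture viewer there is one more tool, called after "Emit:" as name([rows], argument=value, ...), one row to a line, values as JSON. move_arm: Moves the arm, as the interface text tells. Shift numbers are shares of 0.6 m and turn numbers shares of 6 degrees, none past 1 either way. Its arguments: {"type":"object","properties":{"targets":{"type":"array"}},"required":["targets"]}

```bash
ls; mkdir -p pics; python3 - <<'E'
from plant import *
import cv2,json
for n in("top","side","wrist"):
    c=get_calibration(n);print(n,{k:(v.tolist() if hasattr(v,'tolist') else v) for k,v in c.items()})
    f=grab_frame(n);cv2.imwrite(f"pics/{n}0.png",f[...,::-1])
print(state())
E
```

```text
pics
top {'vertical_fov': 53.493729672529156, 'cx': 317.10320727669887, 'cy': 199.12215242519127, 'dist_coeffs': [0.023734086319200005, 0.0, 0.0, 0.0, 0.0], 'R': [[0.006456172063138819, -0.9999734671789415, -0.003373837639511148], [-0.9803605084667153, -0.005664433670374692, -0.19713241141445462], [0.1971080700559341, 0.00458029795106852, -0.9803710672951872]], 't': [-0.03501462416548237, 0.5681494527124872, 1.0396678794715304]}
side {'vertical_fov': 52.196771229202454, 'cx': 318.69750283168725, 'cy': 199.42010070904308, 'dist_coeffs': [-0.015652309637052785, 0.0, 0.0, 0.0, 0.0], 'R': [[0.9917890579400034, -0.12773325259472681, -0.006219383574911485], [-0.09769218085733501, -0.7253562149564359, -0.681406339289128], [0.0825269795268063, 0.676418936462932, -0.7318788971165501]], 't': [-0.5846258560557518, 0.09319299183127482, 1.2872876822074462]}
wrist {'vertical_fov': 60.775882224738844, 'cx': 330.48568660322167, 'cy': 193.67324691800454, 'dist_coeffs': [-0.04480426376202886, 0.0, 0.0, 0.0, 0.0], 'R': [[0.40509619096327343, -0.9142724711639009, -0.0017101283293188994], [-0.86342434992
[... 227 characters left out ...]
198528e+00,  5.32326830e-02,  1.61399970e+00,  5.50482341e-07,
        1.47600855e+00, -1.18974088e-01]), 'joint_vel': array([-5.37632180e-04, -2.19475906e-03, -2.67761940e-03,  5.06485306e-04,
        5.41884059e-05,  1.30963988e-03]), 'joint_efforts': array([ 3.17222894e-04, -3.94241023e+01, -3.70721591e+01, -1.46130897e-04,
        4.62492375e-03, -3.24164341e-05]), 'tool_pos': array([ 0.25344796, -0.57073997,  0.21901581]), 'tool_rot': array([-8.20837193e-04,  9.78260843e-01,  2.07376573e-01, -7.37329040e-05]), 'contact_force': array([0.03639611, 0.59086228, 0.13660087]), 'ft_torque': array([-0.01311433,  0.00268193, -0.03337405]), 'grasp_force': 0.0, 'gripper_width': 0.9998957050911934}
```

View pics/top0.png

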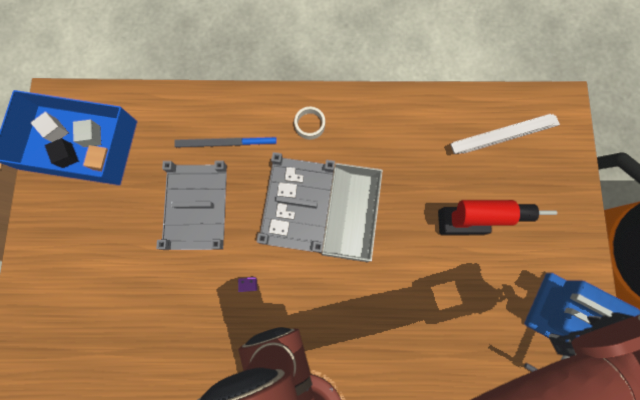

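View pics/side0.png

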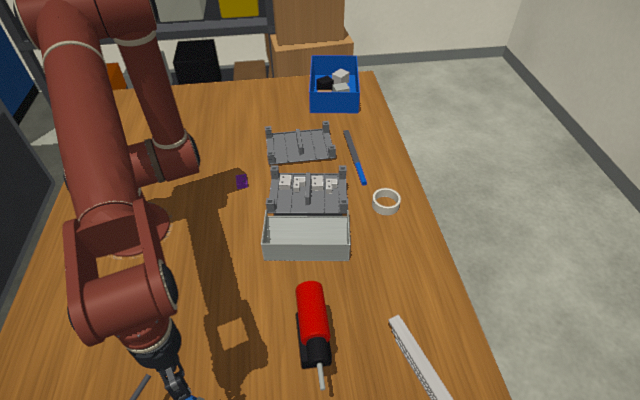

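The top view shows the lower tray around pixel (298,205) with four blocks, the bin to its right at (350,213), and the spare tray at (193,206). The side view agrees. I'll zoom in on both trays.

```bash
python3 - <<'E'
import cv2
f=cv2.imread("pics/top0.png");s=cv2.imread("pics/side0.png")
a=cv2.resize(f[150:265,150:350],None,fx=4,fy=4,interpolation=cv2.INTER_CUBIC)
cv2.imwrite("pics/topcrop.png",a)
cv2.imwrite("pics/sidecrop.png",cv2.resize(s[120:220,255:365],None,fx=5.5,fy=5.5,interpolation=cv2.INTER_CUBIC))
E
```

```text
(no output)
```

View pics/topcrop.png

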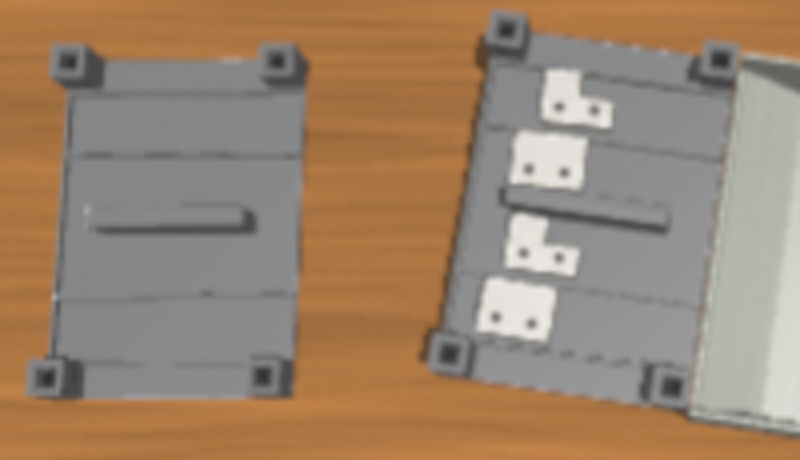

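View pics/sidecrop.png

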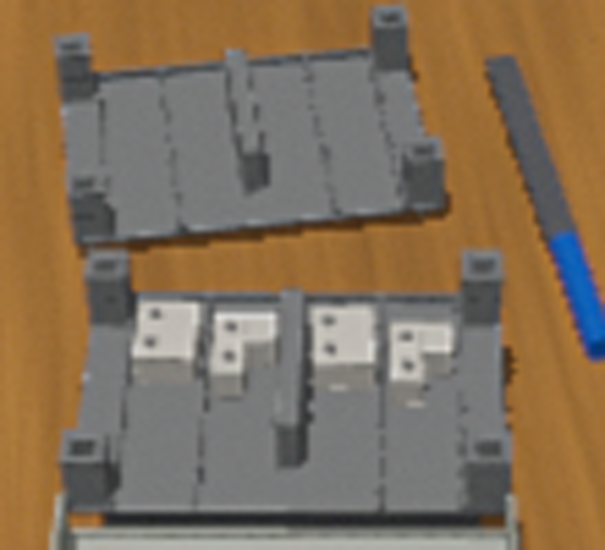

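The crops show rejects, each missing its corner, in the top lane (tray x=+74.5) and in the lane just below the middle rib (x=-28.5). The whole blocks are at x=+28.5 and -74.5. Next I'll fit tray poses from the socket centres in both views.

```bash
cat > h.py <<'E'
import numpy as np,cv2
from scipy.optimize import least_squares
from plant import *
def cam(n):
    c=get_calibration(n);f=200/np.tan(np.radians(c["vertical_fov"])/2)
    return (np.array(c["R"]),np.array(c["t"]),np.array([[f,0,c["cx"]],[0,f,c["cy"]],[0,0,1]]),np.array(c["dist_coeffs"],float))
def proj(C,X): return cv2.projectPoints(np.atleast_2d(np.asarray(X,float)),cv2.Rodrigues(C[0])[0],C[1],C[2],C[3])[0][:,0]
def toplane(C,px,z):
    u=cv2.undistortPoints(np.atleast_2d(np.asarray(px,float))[:,None],C[2],C[3])[:,0]
    d=np.c_[u,np.ones(len(u))]@C[0];o=-C[0].T@C[1]
    return o+d*((z-o[2])/d[:,2])[:,None]
def pose(p,L): # p=x,y,yaw
    c,s=np.cos(p[2]),np.sin(p[2]);L=np.atleast_2d(L);return np.c_[p[0]+c*L[:,0]-s*L[:,1],p[1]+s*L[:,0]+c*L[:,1],L[:,2]]
def fit(obs,x0): # obs: list of (C,local pts,px)
    r=least_squares(lambda p:np.concatenate([(proj(C,pose(p,L))-px).ravel() for C,L,px in obs]),x0)
    return r.x,r.fun.reshape(-1,2)
def posts(z): return np.array([[111,73,z],[111,-73,z],[-111,73,z],[-111,-73,z]])/1e3
E
cat > m1.py <<'E'
from h import *
T,S=cam("top"),cam("side")
t=lambda a:(np.array(a)+.5)/4-.5+[150,150]
s=lambda a:(np.array(a)+.5)/5.5-.5+[255,120]
lt=t([(508,32),(720,61),(450,354),(672,386)]);ls=s([(482,264),(488,450),(108,264),(83,450)])
st=t([(71,62),(279,62),(46,379),(265,377)]);ss=s([(388,17),(423,150),(73,45),(85,186)])
for n,z,a,b in(("low",104,lt,ls),("spare",56,st,ss)):
    for o in([(T,posts(z),a)],[(S,posts(z),b)],[(T,posts(z),a),(S,posts(z),b)]):
        p,r=fit(o,[.5,.1,0]);print(n,p[:2].round(4),np.degrees(p[2]).round(2),np.abs(r).max().round(2))
    if n=="low": L=p
c,sn=np.cos(L[2]),np.sin(L[2])
for n,q in(("rA",[(545,70),(580,72),(542,122),(612,130)]),("wA",[(516,130),(588,138),(510,182),(582,190)]),("rB",[(512,214),(548,218),(505,266),(575,276)]),("wB",[(484,278),(556,288),(476,332),(548,342)])):
    X=toplane(T,t(q),.086)[:,:2]-L[:2];print(n,(X@np.array([[c,-sn],[sn,c]])*1e3).round(0).tolist())
E
python3 m1.py
```

```text
low [0.5539 0.0223] -8.07 0.64
low [0.5573 0.0226] -8.02 0.51
low [0.5554 0.0224] -8.06 1.15
spare [0.5533 0.3154] 0.55 0.25
spare [0.5565 0.3174] 0.97 0.39
spare [0.5544 0.3158] 0.65 0.79
rA [[90.0, 45.0], [92.0, 21.0], [54.0, 41.0], [55.0, -7.0]]
wA [[46.0, 58.0], [47.0, 8.0], [10.0, 56.0], [11.0, 7.0]]
rB [[-12.0, 51.0], [-11.0, 26.0], [-47.0, 49.0], [-47.0, 2.0]]
wB [[-57.0, 62.0], [-57.0, 13.0], [-93.0, 61.0], [-93.0, 13.0]]
```

View pics/wrist0.png

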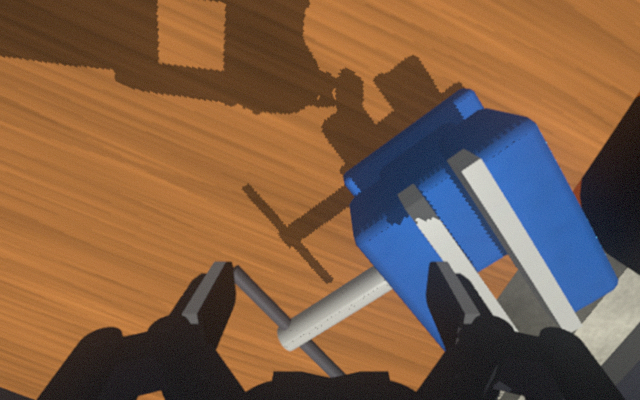

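Wrist view: the open fingertips are at about (228,265) and (440,265), and the vise beneath belongs to the clutter. I'll write a small row planner and check the fingertip geometry against this picture.

```bash
cat > plan.py <<'E'
# usage: plan.py x y z yawdeg [grip] [mm/row] [; more waypoints as extra args groups separated by ,]
import sys
from h import *
from scipy.spatial.transform import Rotation as Ro
def cur():
    s=state();w,x,y,z=s["tool_rot"];R=Ro.from_quat([x,y,z,w]).as_matrix()
    return s,np.array(s["tool_pos"]),np.degrees(np.arctan2(R[1,0],R[0,0]))
def rows(p,yaw,wps):
    out=[]
    for x,y,z,w,g,v in wps:
        d=np.array([x,y,z])-p;n=max(1,int(np.ceil(max(np.linalg.norm(d)*1e3/v,abs(w-yaw)/6-1e-3))))
        for i in range(n):
            tgt=p+(np.array([x,y,z])-p)/(n-i);c,s=np.cos(np.radians(yaw)),np.sin(np.radians(yaw));e=tgt-p
            a=np.round(np.array([c*e[0]+s*e[1],s*e[0]-c*e[1],-e[2]])/.6,3)
            t=round(-(w-yaw)/(n-i)/6,3)
            out.append([g,*a.tolist(),t])
            b=a*.6;p=p+np.array([c*b[0]+s*b[1],s*b[0]-c*b[1],-b[2]]);yaw-=t*6
    return out
if __name__=="__main__":
    s,p,yaw=cur();print(round(s["time"],2),p.round(4),round(yaw,2),s["contact_force"].round(1),round(s["gripper_width"],3))
    r=rows(p,yaw,eval("["+sys.argv[1]+"]"))
    for i in range(0,len(r),5):print(r[i:i+5])
E
python3 - <<'E'
from plan import *
s,p,yaw=cur();C=cam("wrist");w,x,y,z=s["tool_rot"];R=Ro.from_quat([x,y,z,w]).as_matrix()
for d in(.006,.012,.025,.038):print(d,proj(C,[p+R@[0,k,d] for k in(-.0425,.0425)]).round(0).tolist())
L=np.array([.5554,.0224,np.radians(-8.06)])
for q in([-28.5,72,0],[-28.5,-82,0],[74.5,65,0],[74.5,-82,0],[0,60,0]):print(q,pose(L,np.array(q)/1e3).round(4))
print(toplane(cam("top"),[[490,215]],.1))
E
python3 plan.py "(.28,-.5,.26,35,0,41),(.535,.08,.26,82,0,41)"
```

```text
0.006 [[248.0, 246.0], [409.0, 246.0]]
0.012 [[250.0, 241.0], [407.0, 241.0]]
0.025 [[255.0, 230.0], [402.0, 230.0]]
0.038 [[260.0, 221.0], [398.0, 221.0]]
[-28.5, 72, 0] [[0.5373 0.0977 0.    ]]
[-28.5, -82, 0] [[ 0.5157 -0.0548  0.    ]]
[74.5, 65, 0] [[0.6383 0.0763 0.    ]]
[74.5, -82, 0] [[ 0.6177 -0.0692  0.    ]]
[0, 60, 0] [[0.5638 0.0818 0.    ]]
[[ 0.51988844 -0.48390009  0.1       ]]
0.15 [ 0.2534 -0.5707  0.219 ] 23.94 [0.  0.6 0.1] 1.0
[[0, 0.029, -0.03, -0.023, np.float64(-0.615)], [0, 0.032, -0.028, -0.023, np.float64(-0.614)], [0, 0.033, -0.026, -0.022, np.float64(-0.615)], [0, 0.056, -0.034, -0.0, np.float64(-0.49)], [0, 0.058, -0.031, -0.0, np.float64(-0.49)]]
[[0, 0.06, -0.028, -0.0, np.float64(-0.49)], [0, 0.061, -0.025, -0.0, np.float64(-0.489)], [0, 0.062, -0.022, -0.0, np.float64(-0.49)], [0, 0.063, -0.019, -0.0, np.float64(-0.489)], [0, 0.064, -0.016, -0.0, np.float64(-0.49)]]
[[0, 0.065, -0.012, -0.0, np.float64(-0.489)], [0, 0.065, -0.009, -0.0, np.float64(-0.49)], [0, 0.066, -0.006, -0.0, np.float64(-0.489)], [0, 0.066, -0.002, -0.0, np.float64(-0.49)], [0, 0.066, 0.001, -0.0, np.float64(-0.489)]]
[[0, 0.066, 0.005, -0.0, np.float64(-0.49)], [0, 0.066, 0.008, -0.0, np.float64(-0.489)], [0, 0.065, 0.011, -0.0, np.float64(-0.49)], [0, 0.064, 0.015, -0.0, np.float64(-0.489)]]
```

Emit:
move_arm([
  [[0,0.029,-0.03,-0.023,-0.615],[0,0.032,-0.028,-0.023,-0.614],[0,0.033,-0.026,-0.022,-0.615],[0,0.056,-0.034,0,-0.49],[0,0.058,-0.031,0,-0.49]],
])

```text
time: 0.57
tool_pos: [0.3123, -0.4276, 0.2618]
tool_rot: [0.001, 0.937, 0.35, 0.0]
contact_force: [1.1, 0.3, -0.2]
gripper_width: 0.299
grasp_force: 0.0
```

Emit:
move_arm([
  [[0,0.06,-0.028,0,-0.49],[0,0.061,-0.025,0,-0.49],[0,0.062,-0.022,0,-0.49],[0,0.063,-0.019,0,-0.49],[0,0.064,-0.016,0,-0.49]],
])

```text
time: 0.98
tool_pos: [0.3918, -0.2452, 0.2605]
tool_rot: [0.0, 0.884, 0.467, 0.0]
contact_force: [0.7, -0.0, 0.1]
gripper_width: -0.002
grasp_force: 0.0
```

Emit:
move_arm([
  [[0,0.065,-0.012,0,-0.49],[0,0.065,-0.009,0,-0.49],[0,0.066,-0.006,0,-0.49],[0,0.066,-0.002,0,-0.49],[0,0.066,0.001,0,-0.49]],
])

```text
time: 1.4
tool_pos: [0.4713, -0.0638, 0.2607]
tool_rot: [0.0, 0.817, 0.577, 0.0]
contact_force: [1.2, -1.1, -0.8]
gripper_width: 0.001
grasp_force: 0.0
```

Emit:
move_arm([
  [[0,0.066,0.005,0,-0.49],[0,0.066,0.008,0,-0.49],[0,0.065,0.011,0,-0.49],[0,0.064,0.015,0,-0.49],[0,0,0,0,0]],
])

```text
time: 1.82
tool_pos: [0.536, 0.0848, 0.26]
tool_rot: [-0.001, 0.752, 0.659, 0.001]
contact_force: [-1.0, -0.3, -0.1]
gripper_width: 0.001
grasp_force: 0.0
```

```bash
python3 - <<'E'
from plan import *
s,p,yaw=cur();C=cam("wrist");f=grab_frame("wrist")[...,::-1].copy();cv2.imwrite("pics/w1raw.png",f)
L=np.array([.5554,.0224,np.radians(-8.06)]);print(s["time"],p,yaw)
q=proj(C,pose(L,posts(104)));print(q.round(1).tolist())
for u,v in q: cv2.circle(f,(int(round(u)),int(round(v))),2,(0,0,255),-1)
cv2.imwrite("pics/w1.png",f)
E
```

```text
1.8167 [0.53602784 0.08479215 0.26004873] 82.50717198002351
[[478.8, 157.1], [458.1, 290.0], [240.9, 154.8], [251.6, 288.8]]
```

View pics/w1.png

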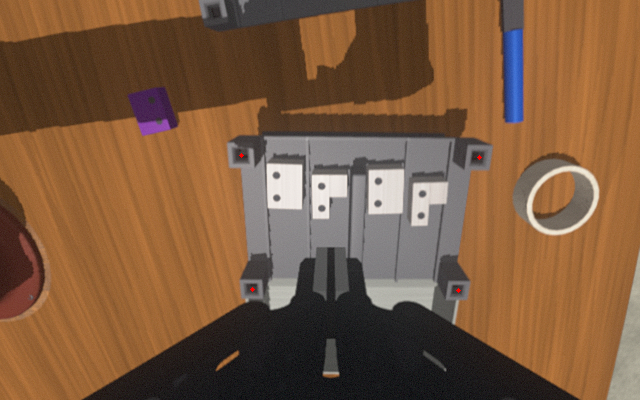

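The projected socket positions (red dots) fall on the real sockets at (241,155), (479,157), (252,289) and (458,290), so the tray pose is good. Next I'll push reject B, aiming through its centre of mass.

```bash
python3 - <<'E'
from h import *
L=np.array([.5554,.0224,np.radians(-8.06)])
for q in([-31.5,76,0],[-31.5,-80,0],[71.5,70,0],[71.5,-80,0]):print(q,pose(L,np.array(q)/1e3).round(4))
E
python3 plan.py "(.5349,.1021,.15,81.94,0,41),(.5349,.1021,.0985,81.94,0,15),(.5130,-.0524,.0985,81.94,0,12),(.5130,-.0524,.16,81.94,0,30)" | sed 's/np.float64(\([^)]*\))/\1/g'
```

```text
[-31.5, 76, 0] [[0.5349 0.1021 0.    ]]
[-31.5, -80, 0] [[ 0.513  -0.0524  0.    ]]
[71.5, 70, 0] [[0.636  0.0817 0.    ]]
[71.5, -80, 0] [[ 0.615  -0.0668  0.    ]]
1.87 [0.5353 0.0823 0.26  ] 82.34 [-1.1 -0.2 -0.3] -0.004
[[0, 0.011, -0.002, 0.061, 0.022], [0, 0.011, -0.002, 0.061, 0.023], [0, 0.011, -0.001, 0.061, 0.022], [0, -0.0, -0.0, 0.022, 0.0], [0, -0.0, -0.0, 0.021, 0.0]]
[[0, -0.0, -0.0, 0.022, 0.0], [0, -0.0, -0.0, 0.021, 0.0], [0, -0.019, -0.0, 0.0, 0.0], [0, -0.019, -0.0, 0.0, 0.0], [0, -0.019, -0.0, 0.0, 0.0]]
[[0, -0.018, -0.0, 0.0, 0.0], [0, -0.019, -0.0, 0.0, 0.0], [0, -0.018, -0.0, 0.0, 0.0], [0, -0.019, -0.0, 0.0, 0.0], [0, -0.018, -0.0, 0.0, 0.0]]
[[0, -0.019, -0.0, 0.0, 0.0], [0, -0.018, -0.0, 0.0, 0.0], [0, -0.019, -0.0, 0.0, 0.0], [0, -0.018, -0.0, 0.0, 0.0], [0, -0.019, -0.0, 0.0, 0.0]]
[[0, -0.018, -0.0, 0.0, 0.0], [0, -0.0, -0.0, -0.034, 0.0], [0, -0.0, -0.0, -0.034, 0.0], [0, -0.0, -0.0, -0.034, 0.0]]
```

Emit:
move_arm([
  [[0,0.011,-0.002,0.061,0.022],[0,0.011,-0.002,0.061,0.01],[0,0.011,-0.001,0.061,0.0],[0,0,0,0.02,0],[0,0,0,0.02,0]],
])

```text
time: 2.28
tool_pos: [0.5334, 0.0986, 0.1248]
tool_rot: [-0.001, 0.756, 0.655, -0.002]
contact_force: [0.2, 0.3, 0.6]
gripper_width: -0.001
grasp_force: 0.0
```

Emit:
move_arm([
  [[0,0,0,0.015,0],[0,0,0,0.015,0],[0,0,0,0.01,0],[0,0,0,0.006,0],[0,0,0,0,0]],
])

```text
time: 2.7
tool_pos: [0.5351, 0.0991, 0.0995]
tool_rot: [0.0, 0.756, 0.655, 0.0]
contact_force: [0.2, 0.2, 0.8]
gripper_width: 0.003
grasp_force: 0.0
```

```bash
python3 plan.py "(.5130,-.0524,.0985,81.94,0,12),(.5130,-.0524,.16,81.94,0,30)" | sed 's/np.float64(\([^)]*\))/\1/g'
```

```text
2.7 [0.5351 0.0991 0.0995] 81.83 [0.2 0.2 0.8] 0.003
[[0, -0.02, -0.0, 0.0, -0.001], [0, -0.02, -0.0, 0.0, -0.001], [0, -0.02, -0.0, 0.0, -0.001], [0, -0.02, -0.0, 0.0, -0.002], [0, -0.019, -0.0, 0.0, -0.001]]
[[0, -0.02, -0.0, 0.0, -0.002], [0, -0.019, -0.0, 0.0, -0.001], [0, -0.02, -0.0, 0.0, -0.002], [0, -0.019, -0.0, 0.0, -0.001], [0, -0.02, -0.0, 0.0, -0.002]]
[[0, -0.019, -0.0, 0.001, -0.001], [0, -0.02, -0.0, 0.0, -0.002], [0, -0.019, -0.001, 0.001, -0.001], [0, -0.0, 0.0, -0.034, -0.0], [0, -0.0, 0.0, -0.034, -0.0]]
[[0, -0.0, 0.0, -0.035, -0.0]]
```

Emit:
move_arm([
  [[0,-0.02,0,0.001,0],[0,-0.02,0,0.001,0],[0,-0.02,0,0,0],[0,-0.02,0,0,0],[0,-0.02,0,0,0]],
])

```text
time: 3.12
tool_pos: [0.5263, 0.0383, 0.0986]
tool_rot: [0.0, 0.756, 0.655, 0.0]
contact_force: [0.7, -0.1, 0.5]
gripper_width: -0.001
grasp_force: 0.0
```

Emit:
move_arm([
  [[0,-0.02,0,0,0],[0,-0.02,0,0,0],[0,-0.02,0,0,0],[0,-0.02,0,0,0],[0,-0.02,0,0,0]],
])

```text
time: 3.53
tool_pos: [0.5177, -0.0207, 0.0982]
tool_rot: [0.0, 0.756, 0.655, 0.0]
contact_force: [0.4, 0.2, -0.0]
gripper_width: 0.003
grasp_force: 0.0
```

Emit:
move_arm([
  [[0,-0.02,0,0,0],[0,-0.02,0,0,0],[0,-0.015,0,0,0],[0,0,0,0,0],[0,0,0,-0.034,0]],
])

```text
time: 3.95
tool_pos: [0.51, -0.0519, 0.1144]
tool_rot: [-0.004, 0.756, 0.655, -0.002]
contact_force: [-0.8, 0.8, -0.9]
gripper_width: -0.001
grasp_force: 0.0
```

```bash
python3 plan.py "(.5130,-.0524,.17,81.94,0,30),(.636,.0817,.17,81.94,0,41),(.636,.0817,.0985,81.94,0,20)" | sed 's/np.float64(\([^)]*\))/\1/g'; python3 - <<'E'
from plant import *
import cv2
f=grab_frame("side")[...,::-1];cv2.imwrite("pics/s2.png",cv2.resize(f[120:270,235:375],None,fx=4,fy=4,interpolation=cv2.INTER_CUBIC))
E
```

```text
3.95 [ 0.51   -0.0519  0.1144] 81.78 [-0.8  0.8 -0.9] -0.001
[[0, -0.0, 0.003, -0.046, -0.014], [0, -0.0, 0.002, -0.047, -0.013], [0, 0.05, 0.034, 0.0, -0.0], [0, 0.05, 0.034, 0.0, -0.0], [0, 0.05, 0.035, 0.0, -0.0]]
[[0, 0.05, 0.034, 0.0, -0.0], [0, 0.05, 0.035, 0.0, -0.0], [0, -0.0, -0.0, 0.03, -0.0], [0, -0.0, -0.0, 0.03, -0.0], [0, -0.0, -0.0, 0.03, -0.0]]
[[0, -0.0, -0.0, 0.03, -0.0]]
```

View pics/s2.png

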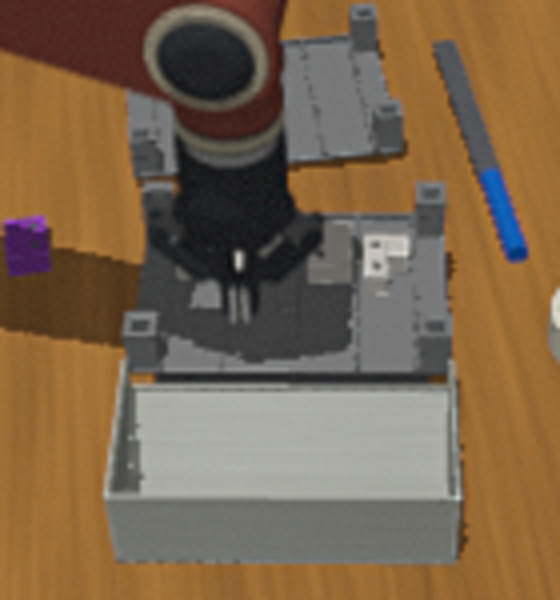

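The light patch at (207,292) is unclear because the gripper hides it. I'll move on to lane A's hover and check numerically from there.

Emit:
move_arm([
  [[0,0,0.003,-0.046,-0.014],[0,0,0.002,-0.047,-0.013],[0,0.05,0.034,0,0],[0,0.05,0.034,0,0],[0,0.05,0.035,0,0]],
])

```text
time: 4.42
tool_pos: [0.5915, 0.0292, 0.1758]
tool_rot: [0.001, 0.755, 0.656, 0.001]
contact_force: [-0.4, -0.5, -0.4]
gripper_width: 0.0
grasp_force: 0.0
```

Emit:
move_arm([
  [[0,0.05,0.034,0,0],[0,0.05,0.035,0,0],[0,0,0,0,0],[0,0,0,0,0],[0,0,0,0,0]],
])

```text
time: 4.83
tool_pos: [0.639, 0.082, 0.1739]
tool_rot: [-0.0, 0.754, 0.656, -0.0]
contact_force: [-0.1, -0.5, -0.2]
gripper_width: -0.002
grasp_force: 0.0
```

```bash
python3 - <<'E'
from plan import *
L=np.array([.5554,.0224,np.radians(-8.06)])
old=cv2.imread("pics/top0.png");new=grab_frame("top")[...,::-1];cv2.imwrite("pics/t3.png",new)
w=grab_frame("wrist")[...,::-1];cv2.imwrite("pics/w3.png",w)
T,W=cam("top"),cam("wrist")
# rectify the wrist view onto tray plane z=86mm (1px=1mm) and top view, side by side
def rect(img,C,z):
    xs,ys=np.meshgrid(np.arange(-135,136),np.arange(100,-231,-1))
    q=proj(C,pose(L,np.c_[xs.ravel(),ys.ravel(),np.full(xs.size,z)]/1e3)).astype(np.float32).reshape(*xs.shape,2)
    return cv2.remap(img,q[...,0],q[...,1],cv2.INTER_LINEAR)
cv2.imwrite("pics/rect3.png",np.hstack([rect(new,T,.086),rect(w,W,.086)]))
E
python3 plan.py "(.636,.0817,.0985,81.94,0,20),(.615,-.0668,.0985,81.94,0,12)" | sed 's/np.float64(\([^)]*\))/\1/g'
```

```text
4.93 [0.6388 0.0811 0.1744] 81.98 [-0.7  0.4 -0.1] -0.001
[[0, 0.0, -0.001, 0.032, 0.002], [0, 0.0, -0.001, 0.031, 0.001], [0, 0.0, -0.001, 0.032, 0.002], [0, 0.0, -0.002, 0.031, 0.001], [0, -0.019, 0.0, 0.0, 0.0]]
[[0, -0.019, 0.0, 0.0, 0.0], [0, -0.019, 0.0, 0.0, 0.0], [0, -0.019, 0.0, 0.0, 0.0], [0, -0.019, 0.0, 0.0, 0.0], [0, -0.019, 0.0, 0.0, 0.0]]
[[0, -0.019, 0.0, 0.0, 0.0], [0, -0.019, 0.0, 0.0, 0.0], [0, -0.02, 0.0, 0.0, 0.0], [0, -0.019, 0.0, 0.0, 0.0], [0, -0.02, 0.0, 0.0, 0.0]]
[[0, -0.019, 0.0, 0.0, 0.0], [0, -0.02, 0.0, 0.0, 0.0]]
```

View pics/rect3.png

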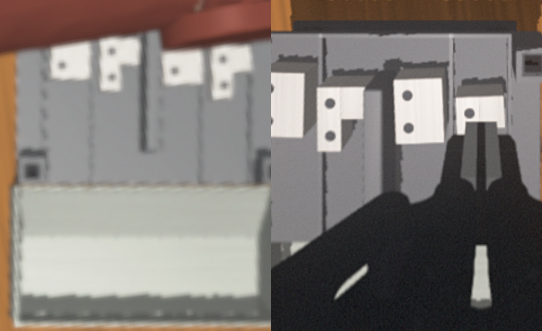

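Reject B is still in its lane (left panel around (118,60)), so the push missed it. My rectified picture also used the wrong plane because of a units slip. I'll measure the blocks numerically with the right plane.

```bash
cat > blk.py <<'E'
from plan import *
L=np.array([.5554,.0224,np.radians(-8.06)])
def rect(img,C,z):
    xs,ys=np.meshgrid(np.arange(-135,136),np.arange(100,-231,-1))
    q=proj(C,pose(L,np.c_[xs.ravel()/1e3,ys.ravel()/1e3,np.full(xs.size,z)])).astype(np.float32).reshape(*xs.shape,2)
    return cv2.remap(img,q[...,0],q[...,1],cv2.INTER_LINEAR)
def comps(img,C,z=.086):
    r=rect(img,C,z);m=(r.min(2)>190)&(r.max(2).astype(int)-r.min(2)<30);m[186:]=0
    n,_,st,_=cv2.connectedComponentsWithStats(m.astype(np.uint8))
    for x,y,w,h,a in st[1:]:
        if a>150:print("x",x-135,x-135+w,"y",100-y-h,100-y,"area",a)
E
python3 - <<'E'
from blk import *
T=cam("top")
for n,c in(("top0","top"),("t3","top"),("w3","wrist")):print(n);comps(cv2.imread(f"pics/{n}.png"),cam(c))
s,p,yaw=cur();C=cam("wrist");w,x,y,z=s["tool_rot"];R=Ro.from_quat([x,y,z,w]).as_matrix()
for d in(.0,.012,.025):print(d,proj(C,[p+R@[k,0,d] for k in(-.011,.011)]).round(0).tolist())
w3=cv2.imread("pics/w3.png");cv2.imwrite("pics/w3c.png",cv2.resize(w3[60:300,180:480],None,fx=2,fy=2))
E
```

```text
top0
x -92 -55 y 13 60 area 1477
x 10 47 y 8 56 area 1438
x -47 -11 y 2 50 area 1025
x 57 92 y -5 42 area 970
t3
x -47 -11 y 2 50 area 1057
x -92 -56 y 13 45 area 970
x 56 92 y -5 42 area 1009
x 11 47 y 7 38 area 910
w3
x -92 -56 y 13 60 area 1501
x 11 48 y 8 56 area 1548
x -46 -11 y 2 49 area 1055
x 56 93 y 15 43 area 658
0.0 [[330.0, 269.0], [330.0, 231.0]]
0.012 [[330.0, 257.0], [330.0, 221.0]]
0.025 [[330.0, 246.0], [330.0, 212.0]]
```

View pics/w3c.png

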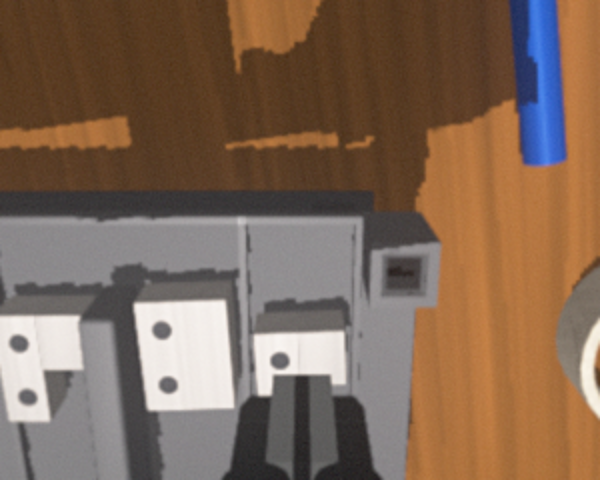

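The finger tip shows at crop (302,375), which is full-image (331,247). With the stated geometry it should be near row 212. The tips seem to sit well behind where I assumed, so I'll triangulate them with the fixed cameras.

```bash
python3 - <<'E'
from plan import *
S=cam("side")
print("s2 pose"); 
for z in(.0894,.1144,.13,.14): print(z,(((proj(S,[[.51,-.0519,z]])-[235,120]+.5)*4-.5)).round(0).tolist())
s,p,yaw=cur();f=grab_frame("side")[...,::-1];cv2.imwrite("pics/s4.png",f)
q=proj(S,[p-[0,0,.025],p,p+[0,0,.03]]);print(p,q.round(1).tolist())
for d in(25,0,-20):print(d,proj(cam("wrist"),[p+[0,0,-d/1e3]]).round(0))
u,v=q[0].round().astype(int)
crop=f[v-60:v+30,u-50:u+50]; big=cv2.resize(crop,None,fx=6,fy=6,interpolation=cv2.INTER_CUBIC)
print((u,v))
for r,col in zip(q,((0,0,255),(0,255,0),(255,0,0))):cv2.circle(big,tuple(((r-[u-50,v-60]+.5)*6).astype(int).tolist()),3,col,-1)
cv2.imwrite("pics/s4c.png",big)
E
```

```text
s2 pose
0.0894 [[240.0, 346.0]]
0.1144 [[238.0, 323.0]]
0.13 [[237.0, 309.0]]
0.14 [[236.0, 299.0]]
[0.63875445 0.08113952 0.17439268] [[330.6, 158.2], [330.8, 152.1], [330.9, 144.6]]
25 [[330. 229.]]
0 [[330. 250.]]
-20 [[330. 271.]]
(np.int64(331), np.int64(158))
```

View pics/s4c.png

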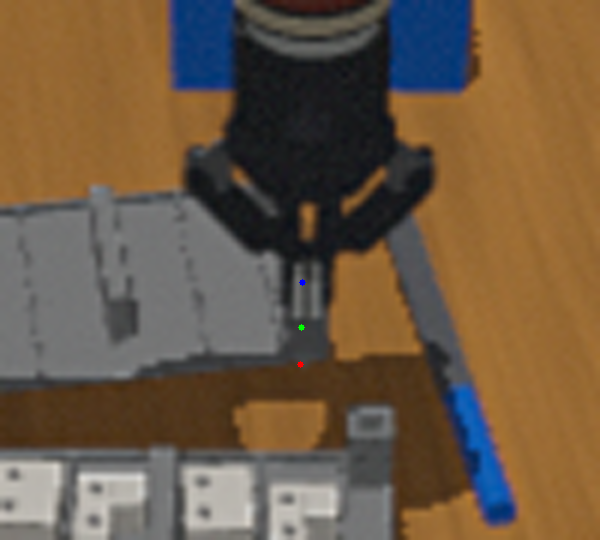

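The side view puts the actual finger end near (302,322), at the reported TCP itself (green dot) instead of 25 mm beyond it. That explains the miss: the stated fingertip offset doesn't hold. I'll find the true tip height by gently touching the tray floor behind reject A.

Emit:
move_arm([
  [[0,0,-0.002,0.035,0],[0,0,-0.003,0.04,0],[0,0,0,0.04,0],[0,0,0,0.025,0],[0,0,0,0,0]],
])

```text
time: 5.4
tool_pos: [0.6329, 0.0813, 0.086]
tool_rot: [-0.002, 0.755, 0.656, -0.003]
contact_force: [-0.6, 0.1, -0.1]
gripper_width: 0.002
grasp_force: 0.0
```

Emit:
move_arm([
  [[0,0,0,0.004,0],[0,0,0,0.004,0],[0,0,0,0.004,0],[0,0,0,0.004,0],[0,0,0,0,0]],
])

```text
time: 5.82
tool_pos: [0.6366, 0.0821, 0.0813]
tool_rot: [0.0, 0.755, 0.656, 0.0]
contact_force: [-0.8, -0.8, -0.4]
gripper_width: 0.001
grasp_force: 0.0
```

Emit:
move_arm([
  [[0,0,0,0.004,0],[0,0,0,0.004,0],[0,0,0,0.003,0],[0,0,0,0.002,0],[0,0,0,0,0]],
])

```text
time: 6.23
tool_pos: [0.6359, 0.0821, 0.0725]
tool_rot: [-0.0, 0.755, 0.656, -0.0]
contact_force: [-0.4, 0.4, -0.6]
gripper_width: -0.002
grasp_force: 0.0
```

```bash
python3 - <<'E'
from blk import *
s,p,yaw=cur();print(s["time"],p.round(4),yaw,s["contact_force"])
w=grab_frame("wrist")[...,::-1];cv2.imwrite("pics/w5.png",w);comps(w,cam("wrist"))
# profile along the columns through shut fingertip and block
for c in(318,325,338,345):print(c,w[150:300:5,c].mean(1).round(0).astype(int).tolist())
C=cam("wrist")
for y in(42,):print("block back edge bottom/top rows",proj(C,pose(L,[[.0745,.043,.064],[.0745,.043,.086],[.0745,-.005,.086]])).round(0).tolist())
E
```

```text
6.2333 [0.6359 0.0821 0.0725] 82.01447943826302 [-0.43641209  0.43832158 -0.61114317]
x -92 -55 y 12 61 area 1628
x 11 47 y 37 57 area 383
x -46 -11 y 2 50 area 1032
318 [78, 79, 80, 81, 81, 84, 81, 85, 68, 66, 68, 71, 69, 80, 74, 92, 87, 88, 90, 109, 111, 113, 116, 116, 118, 114, 117, 116, 120, 46]
325 [79, 76, 75, 79, 81, 77, 82, 75, 66, 66, 59, 69, 65, 78, 75, 89, 88, 92, 90, 91, 116, 116, 116, 115, 114, 118, 109, 117, 116, 130]
338 [74, 72, 73, 74, 73, 75, 76, 73, 61, 65, 66, 64, 64, 80, 78, 88, 89, 89, 89, 85, 116, 112, 113, 115, 116, 114, 117, 115, 121, 119]
345 [77, 77, 76, 82, 76, 72, 75, 75, 67, 67, 58, 59, 59, 81, 81, 87, 89, 88, 88, 89, 110, 124, 112, 117, 119, 112, 114, 115, 119, 43]
block back edge bottom/top rows [[335.0, 286.0], [336.0, 312.0], [335.0, 383.0]]
```

Emit:
move_arm([
  [[0,0,0,0.003,0],[0,0,0,0.003,0],[0,0,0,0.003,0],[0,0,0,0,0],[0,0,0,0,0]],
])

```text
time: 6.7
tool_pos: [0.6361, 0.0821, 0.0673]
tool_rot: [-0.0, 0.755, 0.656, -0.0]
contact_force: [0.2, -0.7, -0.3]
gripper_width: 0.003
grasp_force: 0.0
```

Emit:
move_arm([
  [[0,0,0,0.002,0],[0,0,0,0.002,0],[0,0,0,0.001,0],[0,0,0,0,0]],
])

```text
time: 7.03
tool_pos: [0.6361, 0.0821, 0.0644]
tool_rot: [-0.0, 0.755, 0.656, -0.0]
contact_force: [-0.1, -0.1, 0.5]
gripper_width: -0.005
grasp_force: 0.0
```

Emit:
move_arm([
  [[0,0,0,0.004,0],[0,0,0,0.003,0],[0,0,0,0.002,0],[0,0,0,0,0],[0,0,0,0,0]],
])

```text
time: 7.45
tool_pos: [0.6361, 0.0821, 0.059]
tool_rot: [-0.0, 0.755, 0.656, -0.0]
contact_force: [-0.2, 1.0, -0.9]
gripper_width: -0.0
grasp_force: 0.0
```

Emit:
move_arm([
  [[0,0,0,0.002,0],[0,0,0,0.002,0],[0,0,0,0.001,0],[0,0,0,0,0]],
])

```text
time: 7.78
tool_pos: [0.6361, 0.0821, 0.0559]
tool_rot: [-0.0, 0.755, 0.656, -0.0]
contact_force: [-1.0, 0.1, 0.1]
gripper_width: -0.001
grasp_force: 0.0
```

Emit:
move_arm([
  [[0,0,0,0.002,0],[0,0,0,0.001,0],[0,0,0,0,0]],
])

```text
time: 8.03
tool_pos: [0.6361, 0.0821, 0.0542]
tool_rot: [-0.0, 0.755, 0.656, -0.0]
contact_force: [0.0, 0.7, -0.7]
gripper_width: -0.004
grasp_force: 0.0
```

Emit:
move_arm([
  [[0,0,0,0.001,0],[0,0,0,0.001,0],[0,0,0,0,0]],
])

```text
time: 8.28
tool_pos: [0.6361, 0.0821, 0.0531]
tool_rot: [-0.0, 0.755, 0.656, -0.0]
contact_force: [0.5, -0.7, -0.2]
gripper_width: -0.001
grasp_force: 0.0
```

Emit:
move_arm([
  [[0,0,0,0.001,0],[0,0,0,0.001,0],[0,0,0,0,0]],
])

```text
time: 8.53
tool_pos: [0.6363, 0.0821, 0.0528]
tool_rot: [0.0, 0.755, 0.656, -0.0]
contact_force: [-2.1, -0.7, 4.5]
gripper_width: 0.001
grasp_force: 2.2
```

The tips touch the floor at TCP z = 0.053, so they are 11 mm behind the TCP. I'll lift 7 mm and push reject A.

Emit:
move_arm([
  [[0,0,0,-0.007,0],[0,0,0,-0.007,0],[0,-0.01,0,0,0],[0,-0.02,0,0,0],[0,-0.02,0,0,0]],
])

```text
time: 8.95
tool_pos: [0.6321, 0.0517, 0.0605]
tool_rot: [0.0, 0.754, 0.656, 0.0]
contact_force: [-0.7, 0.2, 1.4]
gripper_width: 0.002
grasp_force: 0.6
```

Emit:
move_arm([
  [[0,-0.02,0,0,0],[0,-0.02,0,0,0],[0,-0.02,0,0,0],[0,-0.02,0,0,0],[0,-0.01,0,0,0]],
])

```text
time: 9.37
tool_pos: [0.6242, -0.0031, 0.0603]
tool_rot: [0.0, 0.755, 0.656, -0.0]
contact_force: [0.2, 0.2, -0.6]
gripper_width: 0.0
grasp_force: 0.5
```

```bash
python3 - <<'E'
from blk import *
f=grab_frame("top")[...,::-1];comps(f,cam("top"))
E
python3 plan.py "(.615,-.0668,.060,82,0,12),(.615,-.0668,.13,82,0,20)" | sed 's/np.float64(\([^)]*\))/\1/g'
```

```text
9.42 [ 0.6242 -0.0036  0.0603] 81.9 [ 0.3 -0.8 -0.5] 0.001
[[0, -0.018, -0.0, 0.0, -0.003], [0, -0.018, -0.0, 0.0, -0.003], [0, -0.018, -0.0, 0.0, -0.003], [0, -0.017, -0.0, 0.0, -0.003], [0, -0.018, -0.0, 0.0, -0.002]]
[[0, -0.017, -0.0, 0.0, -0.003], [0, -0.0, -0.0, -0.029, 0.0], [0, -0.0, -0.0, -0.029, 0.0], [0, -0.0, -0.0, -0.029, 0.0], [0, -0.0, -0.0, -0.029, 0.0]]
```

```bash
python3 - <<'E'
from blk import *
f=grab_frame("side")[...,::-1];comps(f,cam("side"));print("ref");comps(cv2.imread("pics/side0.png"),cam("side"))
E
```

```text
ref
```

Emit:
move_arm([
  [[0,-0.018,0,0,0],[0,-0.018,0,0,0],[0,-0.018,0,0,0],[0,-0.018,0,0,0],[0,-0.018,0,0,0]],
])

```text
time: 9.88
tool_pos: [0.6169, -0.0557, 0.0605]
tool_rot: [0.0, 0.755, 0.656, -0.0]
contact_force: [-0.7, 0.8, -0.2]
gripper_width: -0.0
grasp_force: 0.0
```

Emit:
move_arm([
  [[0,-0.018,0,0,0],[0,-0.006,0,0,0],[0,0,0,0,0],[0,0,0,-0.03,0],[0,0,0,-0.04,0]],
])

```text
time: 10.3
tool_pos: [0.6127, -0.0683, 0.0996]
tool_rot: [-0.003, 0.755, 0.656, -0.002]
contact_force: [-0.4, -0.3, -0.0]
gripper_width: -0.001
grasp_force: 0.0
```

```bash
python3 - <<'E'
from blk import *
f=grab_frame("side")[...,::-1];comps(f,cam("side"))
L2=pose(L,np.array([[-31.5,76,0]])/1e3);print(L2)
E
python3 plan.py "(.60,-.06,.13,82,0,20),(.5349,.1021,.13,82,0,41),(.5349,.1021,.060,82,0,20)" | sed 's/np.float64(\([^)]*\))/\1/g'
```

```text
[[0.53486713 0.10206587 0.        ]]
10.35 [ 0.6172 -0.0691  0.1074] 82.02 [3.2 0.4 3.3] -0.0
[[0, 0.006, -0.015, -0.019, 0.002], [0, 0.005, -0.015, -0.019, 0.002], [0, 0.05, -0.029, 0.0, 0.0], [0, 0.051, -0.029, 0.0, 0.0], [0, 0.05, -0.029, 0.0, 0.0]]
[[0, 0.051, -0.029, 0.0, 0.0], [0, 0.05, -0.03, 0.0, 0.0], [0, 0.0, 0.0, 0.029, 0.0], [0, 0.0, 0.0, 0.029, 0.0], [0, 0.0, 0.0, 0.03, 0.0]]
[[0, 0.0, 0.0, 0.029, 0.0]]
```

Emit:
move_arm([
  [[0,0.006,-0.015,-0.019,0],[0,0.005,-0.015,-0.019,0],[0,0.05,-0.029,0,0],[0,0.051,-0.029,0,0],[0,0.05,-0.029,0,0]],
])

```text
time: 10.77
tool_pos: [0.5588, 0.0382, 0.1257]
tool_rot: [0.0, 0.755, 0.656, 0.001]
contact_force: [0.7, 0.3, -1.7]
gripper_width: -0.0
grasp_force: 0.0
```

Emit:
move_arm([
  [[0,0.051,-0.029,0,0],[0,0.05,-0.03,0,0],[0,0,0,0,0],[0,0,0,0,0]],
])

```text
time: 11.1
tool_pos: [0.5319, 0.1037, 0.1253]
tool_rot: [0.0, 0.753, 0.657, 0.0]
contact_force: [0.3, -0.0, 1.0]
gripper_width: 0.0
grasp_force: 0.0
```

```bash
python3 - <<'E'
from blk import *
for n in("top","wrist"):
    f=grab_frame(n)[...,::-1];cv2.imwrite(f"pics/{n}6.png",f);print(n);comps(f,cam(n))
E
python3 plan.py "(.5349,.1021,.060,82,0,20),(.5130,-.0524,.060,82,0,12)" | sed 's/np.float64(\([^)]*\))/\1/g'
```

```text
top
x 10 47 y 8 54 area 1316
x -47 -11 y 2 49 area 1011
x -92 -56 y 13 45 area 932
wrist
x -92 -55 y 12 60 area 1520
x 11 48 y 8 55 area 1424
11.2 [0.5328 0.1019 0.1254] 82.03 [ 1.2 -0.6 -0. ] 0.004
[[0, 0.0, 0.001, 0.027, 0.001], [0, 0.0, 0.001, 0.027, 0.001], [0, 0.0, 0.001, 0.027, 0.002], [0, 0.001, 0.0, 0.028, 0.001], [0, -0.019, 0.0, -0.0, 0.0]]
[[0, -0.019, 0.0, -0.0, 0.0], [0, -0.019, 0.0, -0.0, 0.0], [0, -0.018, 0.0, -0.0, 0.0], [0, -0.019, 0.0, -0.0, 0.0], [0, -0.018, 0.0, -0.0, 0.0]]
[[0, -0.019, 0.0, -0.0, 0.0], [0, -0.018, 0.0, -0.0, 0.0], [0, -0.019, 0.0, -0.0, 0.0], [0, -0.018, 0.0, -0.0, 0.0], [0, -0.019, 0.0, -0.0, 0.0]]
[[0, -0.018, 0.0, -0.0, 0.0], [0, -0.019, 0.0, -0.0, 0.0], [0, -0.018, 0.0, -0.0, 0.0]]
```

Reject A is gone from its lane and the whole blocks are unmoved. Next is reject B.

Emit:
move_arm([
  [[0,0,0.001,0.027,0],[0,0,0.001,0.027,0],[0,0,0.001,0.027,0],[0,0,0,0.02,0],[0,0,0,0.006,0]],
])

```text
time: 11.62
tool_pos: [0.5331, 0.1007, 0.0585]
tool_rot: [-0.001, 0.755, 0.655, -0.002]
contact_force: [-0.3, -0.5, -0.5]
gripper_width: -0.003
grasp_force: 0.0
```

Emit:
move_arm([
  [[0,0,0,0,0],[0,-0.01,0,0,0],[0,-0.02,0,0,0],[0,-0.02,0,0,0],[0,-0.02,0,0,0]],
])

```text
time: 12.03
tool_pos: [0.529, 0.059, 0.0622]
tool_rot: [0.001, 0.755, 0.656, 0.001]
contact_force: [-0.4, 0.4, -0.3]
gripper_width: 0.008
grasp_force: 0.5
```

Emit:
move_arm([
  [[0,-0.02,0,0,0],[0,-0.02,0,0,0],[0,-0.02,0,0,0],[0,-0.02,0,0,0],[0,-0.02,0,0,0]],
])

```text
time: 12.45
tool_pos: [0.5198, -0.0005, 0.0611]
tool_rot: [0.0, 0.755, 0.656, 0.0]
contact_force: [0.4, 0.7, 1.0]
gripper_width: 0.004
grasp_force: 0.5
```

Emit:
move_arm([
  [[0,-0.02,0,0,0],[0,-0.02,0,0,0],[0,-0.02,0,0,0],[0,-0.02,0,0,0],[0,0,0,0,0]],
])

```text
time: 12.87
tool_pos: [0.5129, -0.0488, 0.0608]
tool_rot: [0.0, 0.755, 0.655, -0.001]
contact_force: [0.6, 0.3, -0.2]
gripper_width: 0.002
grasp_force: 0.0
```

```bash
python3 plan.py "(.5130,-.0564,.060,82,0,12),(.5130,-.0564,.13,82,0,20)" | sed 's/np.float64(\([^)]*\))/\1/g'
```

```text
12.87 [ 0.5129 -0.0488  0.0608] 81.9 [ 0.6  0.3 -0.2] 0.002
[[0, -0.012, 0.002, 0.001, -0.017], [0, -0.0, -0.0, -0.029, 0.0], [0, -0.0, -0.0, -0.029, 0.0], [0, -0.0, -0.0, -0.029, 0.0], [0, -0.0, -0.0, -0.029, 0.0]]
```

Emit:
move_arm([
  [[0,-0.012,0,0,0],[0,0,0,0,0],[0,0,0,-0.04,0],[0,0,0,-0.06,0],[0,0,0,-0.06,0]],
])

```text
time: 13.28
tool_pos: [0.5109, -0.0531, 0.1564]
tool_rot: [-0.002, 0.754, 0.656, -0.001]
contact_force: [2.0, 0.1, 0.5]
gripper_width: 0.001
grasp_force: 0.0
```

```bash
python3 plan.py "(.5554,.0224,.25,81.94,60,40)" | sed 's/np.float64(\([^)]*\))/\1/g'
```

```text
13.28 [ 0.5109 -0.0531  0.1564] 82.04 [2.  0.1 0.5] 0.001
[[60, 0.034, 0.014, -0.039, 0.004], [60, 0.034, 0.014, -0.039, 0.004], [60, 0.033, 0.014, -0.039, 0.005], [60, 0.034, 0.014, -0.039, 0.004]]
```

Emit:
move_arm([
  [[60,0.034,0.014,-0.035,0],[60,0.034,0.014,-0.035,0],[60,0.033,0.014,-0.035,0],[60,0.034,0.014,-0.035,0],[60,0,0,0,0]],
])

```text
time: 13.7
tool_pos: [0.5603, 0.0245, 0.2466]
tool_rot: [0.003, 0.753, 0.658, 0.004]
contact_force: [0.8, -0.2, 1.2]
gripper_width: 0.602
grasp_force: 0.0
```

Emit:
move_arm([
  [[60,0,0,0,0],[60,0,0,0,0],[60,0,0,0,0]],
])

```text
time: 13.95
tool_pos: [0.5557, 0.0213, 0.239]
tool_rot: [-0.001, 0.755, 0.656, -0.001]
contact_force: [-0.7, 0.4, -0.0]
gripper_width: 0.601
grasp_force: 0.0
```

```bash
cat > soc.py <<'E'
from plan import *
def sockets(img,C,P,z,S=4,half=20):
    """refine tray pose: template match a bright rim with a dark 12 mm hole, in views rectified to the post-top plane"""
    g=cv2.cvtColor(img,cv2.COLOR_BGR2GRAY).astype(np.float32)
    n=22*S;t=np.full((n,n),1,np.float32);t[5*S:17*S,5*S:17*S]=0
    res=[];sc=[]
    for l in posts(z*1e3):
        a=np.arange(-half*S,half*S+1)/S/1e3;xs,ys=np.meshgrid(l[0]+a,l[1]-a)
        q=proj(C,pose(P,np.c_[xs.ravel(),ys.ravel(),np.full(xs.size,z)])).astype(np.float32).reshape(*xs.shape,2)
        r=cv2.remap(g,q[...,0],q[...,1],cv2.INTER_CUBIC)
        m=cv2.matchTemplate(r,cv2.GaussianBlur(t,(0,0),S*.7),cv2.TM_CCOEFF_NORMED);_,v,_,(i,j)=cv2.minMaxLoc(m)
        res.append([l[0]+(i+n/2-.5-half*S)/S/1e3,l[1]-(j+n/2-.5-half*S)/S/1e3,z]);sc.append(round(v,2))
    W=pose(P,res)
    fn=lambda p:(pose(p,posts(z*1e3))-W)[:,:2].ravel()
    o=least_squares(fn,P);return o.x,sc,(o.fun.reshape(-1,2)*1e3).round(1).tolist()
if __name__=="__main__":
    for n,c in(("top0","top"),("side0","side")):
        for nm,P,z in(("low",[.5554,.0224,-.1407],.104),("spare",[.5544,.3158,.0113],.056)):
            x,sc,r=sockets(cv2.imread(f"pics/{n}.png"),cam(c),np.array(P),z);print(n,nm,x[:2].round(4),np.degrees(x[2]).round(2),sc,r)
    s,p,yaw=cur();C=cam("wrist");w=grab_frame("wrist")[...,::-1];cv2.imwrite("pics/w7.png",w)
    x,sc,r=sockets(w,C,np.array([.5554,.0224,-.1407]),.104);print(p.round(4),yaw,"wrist low",x[:2].round(4),np.degrees(x[2]).round(2),sc,r)
E
python3 soc.py; python3 - <<'E'
from blk import *
f=grab_frame("top")[...,::-1];comps(f,cam("top"));print("w");comps(cv2.imread("pics/w7.png"),cam("wrist"))
E
```

```text
top0 low [0.5546 0.0229] -8.12 [0.93, 0.95, 0.96, 0.96] [[0.4, 0.1], [0.2, -0.1], [-0.3, 0.2], [-0.3, -0.1]]
top0 spare [0.5542 0.3171] 0.73 [0.94, 0.92, 0.94, 0.95] [[0.1, 0.1], [0.3, -0.1], [-0.2, 0.3], [-0.2, -0.2]]
side0 low [0.5569 0.0231] -7.94 [0.91, 0.87, 0.78, 0.93] [[-0.3, 0.0], [0.2, -0.3], [-0.1, 0.3], [0.2, -0.0]]
side0 spare [0.5563 0.3182] 0.59 [0.85, 0.78, 0.69, 0.77] [[-0.4, 0.4], [-0.3, -0.4], [0.4, -0.1], [0.2, 0.1]]
[0.5557 0.0213 0.239 ] 81.983759152285 wrist low [0.5553 0.0234] -8.14 [0.96, 0.94, 0.86, 0.93] [[1.0, 0.3], [0.7, -0.6], [-1.0, 0.2], [-0.7, 0.1]]
w
x -92 -56 y 12 37 area 686
x 12 48 y 8 36 area 749
```

Both rejects have left the tray and the whole blocks haven't moved. The socket fits agree to about 1 mm. Now to hover over the spare tray.

```bash
python3 plan.py "(.5543,.3170,.20,90.65,60,40)" | sed 's/np.float64(\([^)]*\))/\1/g'
```

```text
14.05 [0.5558 0.0212 0.2392] 81.96 [-0.7 -0.5  0.1] 0.598
[[60, 0.061, -0.009, 0.008, -0.181], [60, 0.061, -0.008, 0.008, -0.181], [60, 0.061, -0.007, 0.008, -0.181], [60, 0.061, -0.005, 0.008, -0.181], [60, 0.062, -0.004, 0.008, -0.181]]
[[60, 0.062, -0.003, 0.008, -0.181], [60, 0.062, -0.002, 0.009, -0.181], [60, 0.061, -0.001, 0.008, -0.182]]
```

Emit:
move_arm([
  [[60,0.061,-0.009,0.008,-0.181],[60,0.061,-0.008,0.008,-0.181],[60,0.061,-0.007,0.008,-0.181],[60,0.061,-0.005,0.008,-0.181],[60,0.062,-0.004,0.008,-0.181]],
])

```text
time: 14.47
tool_pos: [0.5551, 0.2072, 0.2159]
tool_rot: [-0.0, 0.723, 0.691, -0.001]
contact_force: [0.1, 0.9, 0.3]
gripper_width: 0.599
grasp_force: 0.0
```

Emit:
move_arm([
  [[60,0.062,-0.003,0.008,-0.181],[60,0.062,-0.002,0.009,-0.181],[60,0.061,-0.001,0.008,-0.182],[60,0,0,0,0],[60,0,0,0,0]],
])

```text
time: 14.88
tool_pos: [0.554, 0.3183, 0.2002]
tool_rot: [-0.0, 0.702, 0.712, -0.001]
contact_force: [0.8, -0.3, -0.3]
gripper_width: 0.595
grasp_force: 0.0
```

Emit:
move_arm([
  [[60,0,0,0,0],[60,0,0,0,0]],
])

```text
time: 15.05
tool_pos: [0.5552, 0.3162, 0.2018]
tool_rot: [0.0, 0.703, 0.711, -0.0]
contact_force: [0.0, 0.1, -0.1]
gripper_width: 0.605
grasp_force: 0.0
```

```bash
python3 - <<'E'
from soc import *
s,p,yaw=cur();C=cam("wrist");w=grab_frame("wrist")[...,::-1];cv2.imwrite("pics/w8.png",w)
x,sc,r=sockets(w,C,np.array([.5543,.317,.0115]),.056);print(p.round(4),round(yaw,2),"spare",x[:2].round(4),np.degrees(x[2]).round(2),sc,r)
import blk
t=grab_frame("top")[...,::-1];o=cv2.imread("pics/top0.png");cv2.imwrite("pics/t8.png",t);blk.comps(t,cam("top"))
d=cv2.absdiff(t,o).max(2)[165:260,325:382];ys,xs=np.nonzero(d>40);print("bin change px",len(xs),xs.mean()+325 if len(xs) else 0,ys.mean()+165 if len(xs) else 0)
n,_,st,ce=cv2.connectedComponentsWithStats((d>40).astype(np.uint8));print([(a[:5]+[325,165,0,0,0]).tolist() for a in st[1:] if a[4]>8])
E
```

```text
[0.5552 0.3162 0.2018] 90.61 spare [0.5539 0.3183] 0.83 [0.68, 0.95, 0.62, 0.93] [[1.5, 0.3], [0.7, -0.2], [-1.5, 0.6], [-0.8, -0.7]]
x -92 -55 y 12 60 area 1530
x 10 48 y 7 57 area 1510
bin change px 28 347.5 193.10714285714286
[[349, 171, 3, 3, 9]]
```

```bash
python3 plan.py "(.5540,.318,.06,90.75,60,30),(.5540,.318,.010,90.75,60,12)" | sed 's/np.float64(\([^)]*\))/\1/g'
```

```text
15.15 [0.5554 0.3162 0.2022] 90.59 [-0.7  0.6 -0.5] 0.599
[[60, 0.001, -0.0, 0.047, -0.005], [60, 0.001, -0.001, 0.048, -0.005], [60, 0.0, -0.0, 0.047, -0.005], [60, 0.001, -0.001, 0.048, -0.006], [60, 0.0, -0.0, 0.047, -0.005]]
[[60, 0.0, -0.0, 0.017, -0.0], [60, 0.0, -0.0, 0.017, -0.0], [60, 0.0, -0.0, 0.016, -0.0], [60, 0.0, -0.0, 0.017, -0.0], [60, 0.0, -0.0, 0.016, -0.0]]
```

Emit:
move_arm([
  [[60,0.001,-0.001,0.047,-0.005],[60,0.001,-0.001,0.047,-0.01],[60,0.001,0,0.047,-0.01],[60,0,0,0.047,0],[60,0,0,0.04,0]],
])

```text
time: 15.57
tool_pos: [0.5536, 0.318, 0.0636]
tool_rot: [-0.0, 0.702, 0.712, -0.0]
contact_force: [-0.1, -0.6, -0.6]
gripper_width: 0.598
grasp_force: 0.0
```

Emit:
move_arm([
  [[60,0,0,0.017,0],[60,0,0,0.017,0],[60,0,0,0.012,0],[60,0,0,0.006,0],[60,0,0,0,0]],
])

```text
time: 15.98
tool_pos: [0.5543, 0.3193, 0.0344]
tool_rot: [0.0, 0.702, 0.712, 0.0]
contact_force: [0.3, -0.1, -0.2]
gripper_width: 0.598
grasp_force: 0.0
```

```bash
python3 plan.py "(.5540,.318,.008,90.75,60,10)" | sed 's/np.float64(\([^)]*\))/\1/g'
```

```text
15.98 [0.5543 0.3193 0.0344] 90.84 [ 0.3 -0.1 -0.2] 0.598
[[60, -0.001, -0.0, 0.015, 0.005], [60, -0.001, -0.0, 0.014, 0.005], [60, -0.0, -0.0, 0.015, 0.005]]
```

Emit:
move_arm([
  [[60,-0.001,0,0.014,0],[60,-0.001,0,0.012,0],[60,0,0,0.008,0],[60,0,0,0.004,0],[60,0,0,0,0]],
])

```text
time: 16.4
tool_pos: [0.5532, 0.3179, 0.0102]
tool_rot: [-0.0, 0.702, 0.712, -0.001]
contact_force: [-0.3, 0.7, -0.3]
gripper_width: 0.604
grasp_force: 0.0
```

Emit:
move_arm([
  [[60,0,0,0.003,0],[60,0,0,0.002,0],[60,0,0,0,0]],
])

```text
time: 16.65
tool_pos: [0.5538, 0.3182, 0.0081]
tool_rot: [-0.0, 0.702, 0.712, -0.0]
contact_force: [-1.3, -0.1, 0.3]
gripper_width: 0.599
grasp_force: 0.0
```

Emit:
move_arm([
  [[40,0,0,0,0],[30,0,0,0,0],[25,0,0,0,0],[20,0,0,0,0],[16,0,0,0,0]],
])

```text
time: 17.07
tool_pos: [0.554, 0.3182, 0.0084]
tool_rot: [0.0, 0.702, 0.712, 0.0]
contact_force: [0.6, -0.4, 0.1]
gripper_width: 0.161
grasp_force: 9.9
```

Emit:
move_arm([
  [[5,0,0,0,0],[0,0,0,0,0],[0,0,0,0,0],[0,0,0,0,0],[0,0,0,0,0]],
])

```text
time: 17.48
tool_pos: [0.554, 0.3182, 0.0085]
tool_rot: [0.0, 0.702, 0.712, 0.0]
contact_force: [-0.3, -0.2, 2.2]
gripper_width: 0.154
grasp_force: 58.6
```

Gripped on the rib at about 13 mm with 59 N. Lifting slowly.

Emit:
move_arm([
  [[0,0,0,-0.005,0],[0,0,0,-0.01,0],[0,0,0,-0.015,0],[0,0,0,-0.02,0],[0,0,0,-0.025,0]],
])

```text
time: 17.9
tool_pos: [0.5529, 0.3178, 0.0533]
tool_rot: [-0.0, 0.702, 0.712, -0.001]
contact_force: [-0.5, -0.1, -4.2]
gripper_width: 0.158
grasp_force: 58.4
```

Emit:
move_arm([
  [[0,0,0,-0.03,0],[0,0,0,-0.035,0],[0,0,0,-0.04,0],[0,0,0,-0.04,0],[0,0,0,-0.035,0]],
])

```text
time: 18.32
tool_pos: [0.5543, 0.3184, 0.1649]
tool_rot: [0.001, 0.702, 0.712, 0.001]
contact_force: [0.3, 0.4, -4.5]
gripper_width: 0.157
grasp_force: 58.5
```

Emit:
move_arm([
  [[0,0,0,-0.02,0],[0,0,0,-0.01,0],[0,0,0,0,0],[0,0,0,0,0],[0,0,0,0,0]],
])

```text
time: 18.73
tool_pos: [0.5528, 0.3177, 0.1771]
tool_rot: [-0.001, 0.702, 0.712, -0.002]
contact_force: [0.6, -0.6, -4.9]
gripper_width: 0.157
grasp_force: 58.7
```

```bash
cat > hold.py <<'E'
from soc import *
s,p,yaw=cur();print(p.round(4),round(yaw,2),s["contact_force"].round(1),s["ft_torque"].round(2),s["gripper_width"])
zt=p[2]+.0475;P0=np.array([p[0],p[1],np.radians(yaw-90)])
for n in("top","side","wrist"):
    im=grab_frame(n)[...,::-1];cv2.imwrite(f"pics/h_{n}.png",im)
    x,sc,r=sockets(im,cam(n),P0,zt);print(n,((x[:2]-p[:2])*1e3).round(1),np.degrees(x[2]).round(2),"yaw rel",(np.degrees(x[2])-yaw+90).round(2),sc,r)
E
python3 hold.py
```

```text
[0.5528 0.3177 0.1771] 90.86 [ 0.6 -0.6 -4.9] [-0.03  0.03  0.04] 0.15698310331515772
top [-4.  -1.1] 3.11 yaw rel 2.26 [0.27, 0.94, 0.23, 0.95] [[-0.1, -2.9], [-1.0, 4.2], [2.2, 3.7], [-1.1, -5.0]]
side [ 2.3 -0.2] 0.53 yaw rel -0.33 [0.68, 0.82, 0.62, 0.78] [[0.3, -0.0], [-0.3, 0.2], [0.1, -1.0], [-0.1, 0.8]]
wrist [-6.4  6.3] 0.57 yaw rel -0.29 [0.31, 0.0, 0.34, 0.0] [[1.7, 0.0], [2.5, -3.2], [-6.6, 5.3], [2.5, -2.1]]
```

The tray is held (about 4.9 N, with almost no tilt moment). Carrying it over the lower tray.

```bash
python3 plan.py "(.555,.0232,.165,81.9,0,25)" | sed 's/np.float64(\([^)]*\))/\1/g'
```

```text
18.88 [0.553  0.3178 0.1773] 90.86 [-0.1  0.8 -4.7] 0.156
[[0, -0.041, -0.0, 0.002, 0.124], [0, -0.041, 0.0, 0.002, 0.124], [0, -0.041, 0.001, 0.002, 0.124], [0, -0.041, 0.001, 0.002, 0.125], [0, -0.041, 0.002, 0.002, 0.124]]
[[0, -0.041, 0.002, 0.001, 0.125], [0, -0.041, 0.003, 0.002, 0.124], [0, -0.041, 0.003, 0.001, 0.125], [0, -0.04, 0.004, 0.002, 0.124], [0, -0.041, 0.004, 0.001, 0.125]]
[[0, -0.04, 0.005, 0.002, 0.124], [0, -0.04, 0.006, 0.001, 0.125]]
```

Emit:
move_arm([
  [[0,-0.02,0,0.002,0.1],[0,-0.035,0,0.002,0.125],[0,-0.041,0.001,0.002,0.125],[0,-0.041,0.001,0.002,0.125],[0,-0.041,0.002,0.002,0.125]],
])

```text
time: 19.3
tool_pos: [0.5544, 0.2096, 0.1724]
tool_rot: [-0.0, 0.724, 0.69, -0.001]
contact_force: [0.6, -0.2, -3.7]
gripper_width: 0.154
grasp_force: 58.6
```

Emit:
move_arm([
  [[0,-0.041,0.002,0.001,0.125],[0,-0.041,0.003,0.002,0.125],[0,-0.041,0.003,0.001,0.125],[0,-0.041,0.004,0.002,0.125],[0,-0.041,0.004,0.001,0.125]],
])

```text
time: 19.72
tool_pos: [0.5548, 0.0861, 0.1683]
tool_rot: [-0.0, 0.746, 0.666, -0.0]
contact_force: [-0.0, 0.0, -4.4]
gripper_width: 0.157
grasp_force: 58.6
```

Emit:
move_arm([
  [[0,-0.041,0.005,0.002,0.125],[0,-0.04,0.006,0.001,0.15],[0,-0.025,0.003,0,0],[0,0,0,0,0],[0,0,0,0,0]],
])

```text
time: 20.13
tool_pos: [0.5554, 0.0228, 0.1668]
tool_rot: [-0.0, 0.756, 0.654, -0.0]
contact_force: [0.7, -0.7, -3.6]
gripper_width: 0.158
grasp_force: 58.6
```

Emit:
move_arm([
  [[0,0,0,0,0],[0,0,0,0,0],[0,0,0,0,0]],
])

```text
time: 20.38
tool_pos: [0.5557, 0.0245, 0.1671]
tool_rot: [-0.0, 0.755, 0.656, 0.0]
contact_force: [0.4, 0.4, -3.3]
gripper_width: 0.152
grasp_force: 58.6
```

```bash
python3 hold.py
```

```text
[0.5557 0.0245 0.1671] 81.92 [ 0.4  0.4 -3.3] [-0.01  0.01 -0.02] 0.15172615744954215
top [0.7 0.8] -9.56 yaw rel -1.48 [0.44, 0.95, 0.39, 0.96] [[-5.2, 3.9], [-0.9, -1.4], [7.0, -6.4], [-0.9, 3.9]]
side [4.1 1.1] -9.02 yaw rel -0.94 [0.79, 0.9, 0.45, 0.91] [[3.0, -0.3], [0.2, -0.9], [-4.4, -2.6], [1.2, 3.7]]
wrist [-5.   8.1] -9.03 yaw rel -0.95 [0.31, 0.0, 0.32, 0.0] [[2.4, 0.8], [1.3, -3.9], [-5.6, 3.3], [1.9, -0.2]]
```

```bash
cat > hold2.py <<'E'
import sys
from soc import *
import soc
def fitm(img,C,P,z,thr=.7):
    W=[];k=[]
    o=soc.least_squares
    g=[]
    def spy(fn,p): 
        g.append(fn(p).reshape(-1,2)); return o(fn,p)
    soc.least_squares=spy;_,sc,_=sockets(img,C,P,z);soc.least_squares=o
    k=np.array(sc)>thr;L=posts(z*1e3);W=pose(P,L)[:,:2]-g[0]
    r=o(lambda p:((pose(p,L)[:,:2]-W)[k]).ravel(),P);return r.x,sc,(r.fun*1e3).round(1).tolist()
if __name__=="__main__":
    s,p,yaw=cur()
    if len(sys.argv)>1:
        for n in("top","side"):cv2.imwrite(f"pics/h_{n}.png",grab_frame(n)[...,::-1])
    zt=p[2]+.0475;P0=np.array([p[0],p[1],np.radians(yaw-90)])
    print(p.round(4),round(yaw,2))
    for n in("top","side"):
        C=cam(n);h,sc,r=fitm(cv2.imread(f"pics/h_{n}.png"),C,P0,zt)
        l,scl,_=fitm(cv2.imread(f"pics/{n}0.png"),C,np.array([.555,.023,-.1415]),.104)
        print(n,"held",h[:2].round(4),np.degrees(h[2]).round(2),sc,r,"held-low mm",((h-l)[:2]*1e3).round(1),"deg",np.degrees((h-l)[2]).round(2))
E
python3 hold2.py
```

```text
[0.5558 0.0244 0.1672] 81.91
top held [0.5555 0.0244] -8.15 [0.44, 0.95, 0.37, 0.96] [0.2, -0.0, -0.2, 0.0] held-low mm [0.8 1.6] deg -0.05
side held [0.5578 0.0239] -7.95 [0.79, 0.89, 0.45, 0.91] [0.1, 0.5, -0.2, -0.5, 0.1, -0.0] held-low mm [0.8 0.8] deg -0.01
```

Both cameras put the held tray within about 1 mm and 0.05° of alignment. I'll make the small correction, lower to just above the sockets and re-check.

Emit:
move_arm([
  [[0,-0.001,-0.001,0.015,0],[0,-0.001,0,0.02,0],[0,0,0,0.02,0],[0,0,0,0.012,0],[0,0,0,0.005,0]],
])

```text
time: 20.95
tool_pos: [0.5532, 0.0228, 0.1207]
tool_rot: [-0.002, 0.756, 0.655, -0.002]
contact_force: [-0.5, -0.3, -4.6]
gripper_width: 0.157
grasp_force: 58.5
```

Emit:
move_arm([
  [[0,0,0,0,0],[0,0,0,0,0],[0,0,0,0,0],[0,0,0,0,0]],
])

```text
time: 21.28
tool_pos: [0.5556, 0.0226, 0.1249]
tool_rot: [0.001, 0.756, 0.655, 0.001]
contact_force: [0.0, 0.2, -4.2]
gripper_width: 0.155
grasp_force: 58.5
```

```bash
python3 hold2.py x
```

```text
[0.5556 0.0226 0.1249] 81.86
top held [0.5554 0.0224] -8.21 [0.43, 0.95, 0.48, 0.96] [0.4, -0.1, -0.4, 0.1] held-low mm [ 0.7 -0.4] deg -0.1
side held [0.5575 0.0226] -8.08 [0.82, 0.87, 0.48, 0.85] [-0.3, 0.3, 0.2, -0.5, 0.1, 0.2] held-low mm [ 0.5 -0.5] deg -0.13
```

Emit:
move_arm([
  [[0,0,-0.001,0.004,-0.02],[0,0,0,0.004,0],[0,0,0,0.004,0],[0,0,0,0.004,0],[0,0,0,0,0]],
])

```text
time: 21.8
tool_pos: [0.5538, 0.0228, 0.1135]
tool_rot: [-0.001, 0.755, 0.656, -0.001]
contact_force: [-0.4, 0.1, -4.3]
gripper_width: 0.156
grasp_force: 58.7
```

Emit:
move_arm([
  [[0,0,0,0.003,0],[0,0,0,0.003,0],[0,0,0,0.003,0],[0,0,0,0,0]],
])

```text
time: 22.13
tool_pos: [0.5541, 0.0228, 0.1085]
tool_rot: [-0.0, 0.755, 0.656, -0.0]
contact_force: [-0.6, 0.3, -3.5]
gripper_width: 0.154
grasp_force: 58.7
```

Emit:
move_arm([
  [[0,0,0.001,0.003,0],[0,0,0,0.003,0],[0,0,0,0.002,0],[0,0,0,0,0],[0,0,0,0,0]],
])

```text
time: 22.55
tool_pos: [0.5549, 0.0227, 0.1041]
tool_rot: [-0.0, 0.755, 0.656, -0.0]
contact_force: [-0.6, 0.2, -3.5]
gripper_width: 0.154
grasp_force: 58.7
```

Emit:
move_arm([
  [[0,0,0,0.002,0],[0,0,0,0.001,0],[0,0,0,0,0],[0,0,0,0,0]],
])

```text
time: 22.88
tool_pos: [0.555, 0.0227, 0.1024]
tool_rot: [-0.0, 0.755, 0.656, -0.0]
contact_force: [-0.1, -0.5, -4.8]
gripper_width: 0.155
grasp_force: 58.7
```

Emit:
move_arm([
  [[0,0,0,0.001,0],[0,0,0,0.001,0],[0,0,0,0.001,0],[0,0,0,0,0]],
])

```text
time: 23.22
tool_pos: [0.555, 0.0227, 0.1006]
tool_rot: [0.0, 0.755, 0.656, 0.0]
contact_force: [-0.1, -0.4, -3.8]
gripper_width: 0.156
grasp_force: 58.8
```

Emit:
move_arm([
  [[0,0,0,0.001,0],[0,0,0,0,0],[0,0,0,0,0]],
])

```text
time: 23.47
tool_pos: [0.5551, 0.0227, 0.1005]
tool_rot: [0.0, 0.755, 0.656, 0.0]
contact_force: [-2.2, 0.3, -0.2]
gripper_width: 0.154
grasp_force: 59.3
```

Contact comes exactly at seat height, with the tray's weight now on the posts. One more light press, then release.

Emit:
move_arm([
  [[0,0,0,0.001,0],[0,0,0,0,0],[0,0,0,0,0]],
])

```text
time: 23.72
tool_pos: [0.5551, 0.0226, 0.1005]
tool_rot: [0.0, 0.755, 0.656, -0.0]
contact_force: [-5.3, 1.0, 5.3]
gripper_width: 0.156
grasp_force: 60.0
```

Emit:
move_arm([
  [[16,0,0,0,0],[20,0,0,0,0],[30,0,0,0,0],[45,0,0,0,0],[55,0,0,0,0]],
])

```text
time: 24.13
tool_pos: [0.5554, 0.0226, 0.0996]
tool_rot: [0.0, 0.755, 0.656, 0.0]
contact_force: [-0.2, 0.0, -0.7]
gripper_width: 0.547
grasp_force: 0.0
```

Emit:
move_arm([
  [[55,0,0,-0.01,0],[55,0,0,-0.02,0],[55,0,0,-0.03,0],[55,0,0,-0.04,0],[55,0,0,-0.05,0]],
])

```text
time: 24.55
tool_pos: [0.5541, 0.0227, 0.1897]
tool_rot: [-0.001, 0.755, 0.656, -0.001]
contact_force: [0.6, 0.2, -0.4]
gripper_width: 0.552
grasp_force: 0.0
```

Emit:
move_arm([
  [[55,0,0,-0.05,0],[55,0,0,-0.05,0],[55,0,0,-0.03,0],[55,0,0,0,0],[55,0,0,0,0]],
])

```text
time: 24.97
tool_pos: [0.5559, 0.0226, 0.27]
tool_rot: [0.002, 0.755, 0.656, 0.002]
contact_force: [0.3, 0.5, -0.3]
gripper_width: 0.551
grasp_force: 0.0
```

```bash
cat > fin.py <<'E'
from hold2 import *
s,p,yaw=cur();print(s["time"],p.round(4),s["contact_force"].round(1))
for n in("top","side","wrist"):
    C=cam(n);im=grab_frame(n)[...,::-1];cv2.imwrite(f"pics/f_{n}.png",im)
    for z in(.140,.148,.156):
        h,sc,r=fitm(im,C,np.array([.555,.023,-.1415]),z,.6);print(n,z,h[:2].round(4),np.degrees(h[2]).round(2),sc,r)
E
python3 fin.py
```

```text
24.9667 [0.5559 0.0226 0.27  ] [ 0.3  0.5 -0.3]
top 0.14 [0.5566 0.0224] -8.11 [0.1, 0.95, 0.35, 0.96] [-0.5, 0.1, 0.5, -0.1]
top 0.148 [0.5552 0.0223] -8.11 [0.11, 0.94, 0.35, 0.96] [0.4, -0.1, -0.4, 0.1]
top 0.156 [0.5536 0.0226] -8.11 [0.12, 0.94, 0.35, 0.96] [1.2, -0.2, -1.2, 0.2]
side 0.14 [0.5584 0.0306] -8.08 [0.82, 0.9, 0.44, 0.9] [-0.9, -0.2, -0.8, -0.2, 1.8, 0.3]
side 0.148 [0.5573 0.0225] -8.11 [0.81, 0.9, 0.45, 0.9] [-0.2, 0.7, -0.1, -0.8, 0.3, 0.1]
side 0.156 [0.5563 0.0146] -8.03 [0.79, 0.9, 0.45, 0.89] [0.4, 1.0, 0.6, -1.0, -1.0, -0.0]
wrist 0.14 [0.5552 0.0206] -8.2 [0.96, 0.94, 0.86, 0.91] [-2.2, -1.4, -1.9, 1.9, 1.5, -2.1, 2.6, 1.6]
wrist 0.148 [0.5556 0.023 ] -8.19 [0.96, 0.95, 0.85, 0.92] [1.4, 0.3, 0.8, -0.6, -1.2, 0.3, -0.9, -0.0]
wrist 0.156 [0.5558 0.0253] -8.21 [0.96, 0.95, 0.84, 0.93] [4.6, 2.0, 3.6, -3.2, -3.9, 2.8, -4.3, -1.7]
```

All three cameras fit the stacked tray at post-top height 148 mm with the right position and yaw, so it is fully home. Last check: the rejects in the bin, and the bystanders untouched.

```bash
python3 - <<'E'
import cv2,numpy as np
for n in("top","side"):
    o=cv2.imread(f"pics/{n}0.png");t=cv2.imread("pics/t8.png" if n=="top" else "pics/f_side.png")
    d=(cv2.absdiff(t,o).max(2)>18).astype(np.uint8)
    k,_,st,_=cv2.connectedComponentsWithStats(d)
    print(n,[a.tolist() for a in st[1:] if a[4]>8])
    reg=dict(top={"bin":(325,165,57,95),"tape":(293,105,34,32),"file":(173,134,105,14),"drill":(435,195,125,42)},side={"bin":(262,212,90,48),"tape":(370,188,32,28),"file":(342,128,26,58),"drill":(292,278,42,108)})[n]
    for r,(x,y,w,h) in reg.items():print(" ",r,int(d[y:y+h,x:x+w].sum()))
E
```

```text
top [[58, 118, 457, 282, 46685], [284, 167, 20, 17, 201], [340, 170, 13, 23, 139], [276, 203, 19, 16, 199], [337, 205, 12, 13, 53], [346, 218, 3, 4, 10], [341, 222, 5, 3, 12], [566, 308, 14, 11, 75], [469, 311, 171, 89, 8477], [295, 375, 29, 23, 222]]
  bin 223
  tape 0
  file 0
  drill 0
side [[0, 0, 352, 400, 51766], [233, 167, 7, 3, 13], [326, 178, 12, 13, 109], [164, 190, 104, 210, 8286], [328, 223, 20, 19, 155], [296, 225, 20, 17, 122], [310, 232, 5, 3, 9], [192, 396, 12, 4, 34]]
  bin 306
  tape 0
  file 142
  drill 13
```

Both views show two new shapes in the bin (top at about (346,181) and (343,211)). Tape, file and drill are unchanged in the top view.

```bash
python3 -c "
from plant import job;print(job.job_done())"
```

```text
the job is handed in; nothing more can be done
None
```

I pushed both rejects into the bin, left the two whole blocks in place, set the spare tray fully home on the lower tray, released it, and handed the job in at about 25 s.

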